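# Feel for the clear bore and seat the spring dosing pin

### The arm

A 6-joint arm with a two-finger parallel gripper is mounted at the origin on the work surface. World frame = base frame: x ahead of the robot, y to its left, z up, the work surface at z = 0. Lengths are in mm, angles in rad, forces in N, time in s.
With the tool pointing down it reaches from about 350 to 975 mm from the base axis. Payload 7.1 kg.
Tool frame: the origin (TCP) lies midway between the tips of the shut fingers; the grasp point (between the pads) lies 19 mm behind it; z points along the fingers, x is the direction in which the jaws open and shut, and the axes are right-handed (so a half turn about z gives the same grasp; the last joint's range is limited). The gripper opens to 88 mm and grips with 3 to 60 N. Pads are 20 mm wide; open, the fingers measure 115 mm over their backs; the gripper's body (75 mm by 178 mm) begins 61 mm behind the grasp point.
Start: joints at [1.099, 0.423, 1.63, -0, 1.089, -0.019], TCP at [273.396, 562.014, 196.875] pointing down, gripper open.
Joint ranges: [-3, 3], [-0.9, 2.11], [0.09, 2.58], [-1.31, 4.45], [0.11, 2.69], [-2.54, 2.54]. Speed limits (rad/s): [2.39, 2.39, 3.01, 3.14, 3.14, 3.14].

### API

Orientations are given as a rotation vector (axis times angle).
In Python, from workcell import telemetry, imaging, ticket gives the robot as it stands.
- The arm moves only by the tool jog_arm, never from a script. Its arguments are lists of equal length, an entry for each row: "travel": the shift along the world's x, y, z in units of 400 mm (1.0 is 400 mm), a list of three; "dr": the turn, a rotation vector about the world's x, y, z in units of 90 degrees (1.0 is 90 degrees), a list of three. In form: {"travel": [[tx, ty, tz], ...], "dr": [[wx, wy, wz], ...]}. A call has exactly 10 rows; each row is the pose to reach, as a shift and turn from the pose measured when the call began; what a row does not reach only later rows make up. A row lasts 1/10 s, in which the tool goes at most 50 mm and 8.59 degrees, less where a joint would pass 70% of its speed; a pose out of reach is approached as far as the arm can. A call with a number of a shift or a turn outside -1 to 1 is refused whole. A call with a gripper value outside its range is refused whole. "hand" is the opening, from -1 (shut) to 1 (fully open), set as the call begins (left out, the last holds). The fingers move at their own pace and stop on an object; the grip force is fixed at half the most. Time passes only in rows, so rows that repeat a pose let the fingers close, or fill a call up. It gives the time, the measured TCP pose, the force and the opening at its end, in the units of the state.
- telemetry.get_obs(): the state, without advancing time (a new reading comes with each control period).
- imaging.get_image(name): name is "side" or "top" or "wrist"; returns a dict with "pixels" (400x640x3 uint8, red, green, blue), "range_z" (400x640 float32, mm along the optical axis (not along the pixel's ray), 0 where there is no reading), "fx", "fy", "cx", "cy" (pixels), "k1" (the pictures are not rectified: a ray, as slopes to the right and down, at radius r is drawn at 1 + k1 r^2 times it, then the intrinsics apply), "extrinsics" (4x4, takes a point from world to camera coordinates). Camera axes: x right, y down, z forward; pixel columns grow to the right and rows downward; lengths in mm; the calibration is good to about 2 mm. A picture is of the moment at which its call begins.
- ticket.close_job(): hands the job in, once; it reports no verdict.
The state is a dict: "t": time; "qpos": joint angles; "qvel": joint speeds; "joint_torque": joint torques, N m; "ee_pos": TCP position; "orientation": TCP orientation; "ft_force": force on the tool from outside, world axes, zero at the start; "moment": the same for the moment, N m; "width": finger opening in mm.
Only numpy, scipy, OpenCV 4.12 (cv2) and the standard library are available. Lean on these libraries where they do the work, as an engineer would, in place of code of your own. Each camera call takes 0.05 s, during which the arm holds its last target. There are 200 camera calls.

### The job

Fit the flat-headed dosing pin from the white rack into the dosing block. Two of the block's three bores still have a leftover stub stuck deep inside, so feel down the bores gently with the pin to find the clear one, then turn the pin there until its tang drops into the slot at the bottom and its collar sits flat on the block, and let go. Never push its sprung foot in by more than 8 mm or jam the pin hard against the block, and leave the other things where they are.

Things in the scene. Friction and masses are not known exactly. Their poses are not given: they have to be found in the camera images.
- pin: new dosing pin, bright steel, 160 g, upright in the rack. Origin: on its axis at the underside of its round collar (30 mm diameter, 6 mm thick), z up. Above it a flat head, 30 mm wide along the pin's x, 14 mm thick along its y, 6 to 42 mm above the origin: grip it across the 14 mm. Below the collar a 17 mm barrel, 20 mm long, then a 12 mm gap, then the sprung foot. Alike after half a turn
- foot (a joint): how far the pin's sprung foot is pushed up into it, m: 0 = fully out, 0.012 = end stop. The spring yields from about 2.3 N and adds 0.9 N per mm. More than 8 mm (0.008) spoils the pin
- tang_tip (a point): on the axis at the lower end of the pin's foot, 54 mm below the pin's origin when the foot is out. The foot is 17 mm round from 32 to 44 mm below the origin (tapering to 14 mm over the last 5), then a flat tang, 14 mm wide along the pin's x and 5 mm thick along its y, down to 54 mm. The foot slides up into the pin but does not turn on it
- rack: white plastic rack fixed to the table, 150 (x) x 66 (y) x 64 mm high, origin at the centre of its underside. The new pin hangs by its collar in the hole 40 mm to -x of the middle (22 mm wide, 60 mm deep), free to turn; a spare stands in the hole 40 mm to +x
- block: aluminium dosing block fixed to the table, 64 (x) x 196 (y) x 62 mm high, on an 8 mm flange, origin at the centre of its underside, three vertical bores in a row along its y. Two hold a stub that stops the tang 27 or 32 mm below the top. The clear one has a floor 45 mm below the top with a slot 8.5 mm wide across it, 13 mm deep, running along the block's x turned by a hidden angle of up to 0.7 rad either way
- block_hole0 (a point): centre of the mouth (at the top face) of the bore at the block's +y end; 20 mm diameter, 4 mm chamfer around it
- block_hole1 (a point): centre of the mouth of the middle bore, the same size, 64 mm from the others. With the foot just touching, the pin's collar stands 27 or 22 mm above the block's top on a stub, 9 mm above it on the clear bore's floor, and on it (0 mm) once the tang has dropped into the slot
- block_hole2 (a point): centre of the mouth of the bore at the block's -y end, the same size
- spare: bystander: a pin with a round black ball head, standing in the rack's other hole; origin on its axis at the underside of its collar; it reaches 26 mm above the rack
- wrench: bystander: wrench, 150 mm, lying; origin at its middle, on the table
- brush: bystander: brush lying on the table; origin at its middle, on the table
- jar: bystander: white jar, 64 mm diameter, 90 mm high; origin under its middle
- die: bystander: stepped steel disc, 90 mm diameter, 22 mm high; origin under its middle
- cup: bystander: clear cup, 70 mm diameter, 50 mm high; origin under its middle
There are look-alikes about, which are no part of the job. Leave any green look-alike of the pin alone.

How it is judged:
By the outcome, as a careful person would: the job done as asked, in the order asked, and still so for the second after the job is handed in, with the robot touching nothing.
It also fails if it takes over 69 s, if anything falls off the work surface, if the arm or the gripper's body presses on something with over 40 N, if the wrist force passes 120 N, or if a joint passes its speed limit or range.

## Working session

There is one attempt and no reset: what is moved stays moved. The work goes in short steps, Python scripts to look and compute and a tool call to move; the robot and the scene stay as the last step left them, time stands still between calls to the robot, and variables do not carry over. Pictures are saved under pics/ and viewed, about 8 in all and at most 12, crops included, and the job is handed in when it is done.

Besides the shell and the picture viewer there is one more tool, called as name(argument=value, ...) on one line, values as JSON. jog_arm: Moves the arm, as the interface text tells. Its arguments: {"type":"object","properties":{"travel":{"type":"array"},"dr":{"type":"array"},"hand":{"type":"number"}},"required":["travel","dr"]}

```bash
mkdir -p pics; cat > h.py <<'E'
import numpy as np, cv2
from workcell import telemetry, imaging, ticket
def grab(n):
    d=imaging.get_image(n); np.savez(''+n+'.npz',**d); return d
def cloud(d):
    h,w=d['range_z'].shape
    u,v=np.meshgrid(np.arange(w),np.arange(h))
    xd=(u-d['cx'])/d['fx']; yd=(v-d['cy'])/d['fy']
    x,y=xd.copy(),yd.copy()
    for _ in range(10):
        s=1+d['k1']*(x*x+y*y); x=xd/s; y=yd/s
    z=d['range_z']; P=np.stack([x*z,y*z,z],-1)
    T=np.linalg.inv(d['extrinsics'])
    W=P@T[:3,:3].T+T[:3,3]; W[z<=0]=np.nan
    return W
def save(d,name,box=None,k=1):
    im=d['pixels'][:,:,::-1]
    if box: im=im[box[1]:box[3],box[0]:box[2]]
    if k!=1: im=cv2.resize(im,None,fx=k,fy=k,interpolation=cv2.INTER_CUBIC)
    cv2.imwrite('pics/'+name+'.png',im)
E
python3 - <<'E'
from h import *
for n in('top','side'):
    d=grab(n); save(d,n+'0'); print(n,d['fx'],d['k1'],d['extrinsics'].round(2).tolist())
print(telemetry.get_obs())
E
```

```text
top 396.90037172939117 -0.03844261183489467 [[0.01, -1.0, -0.0, -17.44], [-1.0, -0.01, -0.08, 585.51], [0.08, 0.01, -1.0, 916.26], [0.0, 0.0, 0.0, 1.0]]
side 432.14743996434237 -0.031104036439118504 [[-0.99, -0.11, -0.02, 589.55], [-0.06, 0.65, -0.76, 110.53], [0.1, -0.75, -0.65, 1091.87], [0.0, 0.0, 0.0, 1.0]]
{'t': 0.1, 'qpos': array([ 1.09897883e+00,  4.23746427e-01,  1.63059068e+00, -3.52214039e-06,
        1.08859483e+00, -1.90400851e-02]), 'qvel': array([ 0.00117011, -0.00181678, -0.00171365,  0.00123318,  0.00016501,
        0.00102481]), 'joint_torque': array([-6.35998076e-04, -5.45613384e+01, -2.74324661e+01,  6.44940860e-02,
        1.88200513e-02, -1.98418604e-05]), 'ee_pos': array([273.17757741, 561.55514778, 196.19968109]), 'orientation': array([ 2.66279431e+00,  1.66576861e+00, -1.80151678e-03]), 'ft_force': array([ 0.96742783,  0.92581073, -1.15845097]), 'moment': array([ 0.02726498, -0.02776337, -0.01677467]), 'width': 87.61414319655628}
```

View pics/top0.png

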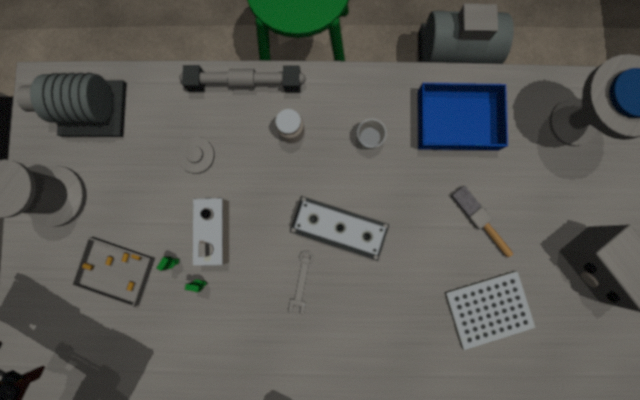

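The rack is at (208,232), with the black ball spare at (206,213) and the pin's flat head at (204,249). The block is at (340,228). The green look-alikes are at (167,263) and (196,286), to be left alone. I'll enlarge and measure.

```bash
python3 - <<'E'
from h import *
d=dict(np.load('top.npz')); W=cloud(d)
im=d['pixels'][:,:,::-1]
a=cv2.resize(im[185:305,150:310],None,fx=5,fy=5,interpolation=cv2.INTER_CUBIC)
cv2.imwrite('pics/rk.png',cv2.convertScaleAbs(a,alpha=1.3))
for nm,box,lo,hi in(('rack',(180,185,235,275),55,72),('block',(280,185,400,270),52,70)):
    x0,y0,x1,y1=box
    P=W[y0:y1,x0:x1].reshape(-1,3); m=(P[:,2]>lo)&(P[:,2]<hi); Q=P[m]
    r=cv2.minAreaRect(Q[:,:2].astype(np.float32)); print(nm,r,np.median(Q[:,2]),m.sum())
P=W[185:275,180:235].reshape(-1,3); Q=P[P[:,2]>80]
print(Q.round(0).tolist()[:60],len(Q))
for n,b in(('top',(260,180,420,300)),):
    pass
s=dict(np.load('side.npz')); save(s,'s1')
E
```

```text
rack ((519.8430786132812, 259.14727783203125), (148.590087890625, 67.69708251953125), 2.0904645919799805) 63.24902620789351 1743
block ((531.9635620117188, -40.2469482421875), (193.60365295410156, 64.3068618774414), 72.29730987548828) 61.34727724193584 2240
[[569.0, 265.0, 83.0], [569.0, 262.0, 84.0], [569.0, 260.0, 84.0], [569.0, 258.0, 82.0], [569.0, 256.0, 83.0], [567.0, 267.0, 84.0], [567.0, 264.0, 86.0], [567.0, 262.0, 86.0], [567.0, 260.0, 85.0], [567.0, 257.0, 86.0], [567.0, 255.0, 86.0], [567.0, 254.0, 81.0], [567.0, 252.0, 80.0], [564.0, 269.0, 84.0], [564.0, 266.0, 87.0], [564.0, 263.0, 87.0], [564.0, 261.0, 87.0], [564.0, 260.0, 85.0], [564.0, 257.0, 86.0], [564.0, 255.0, 85.0], [565.0, 253.0, 84.0], [565.0, 251.0, 85.0], [562.0, 272.0, 82.0], [562.0, 268.0, 86.0], [562.0, 264.0, 90.0], [562.0, 263.0, 87.0], [562.0, 260.0, 89.0], [562.0, 258.0, 91.0], [562.0, 257.0, 87.0], [562.0, 255.0, 86.0], [562.0, 253.0, 83.0], [562.0, 251.0, 84.0], [560.0, 271.0, 83.0], [560.0, 267.0, 89.0], [560.0, 264.0, 90.0], [560.0, 263.0, 89.0], [560.0, 261.0, 88.0], [560.0, 258.0, 91.0], [560.0, 257.0, 86.0], [560.0, 254.0, 87.0], [560.0, 252.0, 87.0], [560.0, 250.0, 85.0], [558.0, 271.0, 84.0], [557.0, 266.0, 91.0], [557.0, 264.0, 92.0], [558.0, 263.0, 89.0], [557.0, 260.0, 90.0], [558.0, 258.0, 90.0], [558.0, 256.0, 88.0], [558.0, 254.0, 88.0], [558.0, 253.0, 84.0], [558.0, 251.0, 84.0], [558.0, 250.0, 80.0], [555.0, 270.0, 85.0], [555.0, 267.0, 87.0], [555.0, 265.0, 87.0], [555.0, 263.0, 89.0], [555.0, 261.0, 87.0], [555.0, 258.0, 88.0], [555.0, 256.0, 88.0]] 218
```

View pics/rk.png

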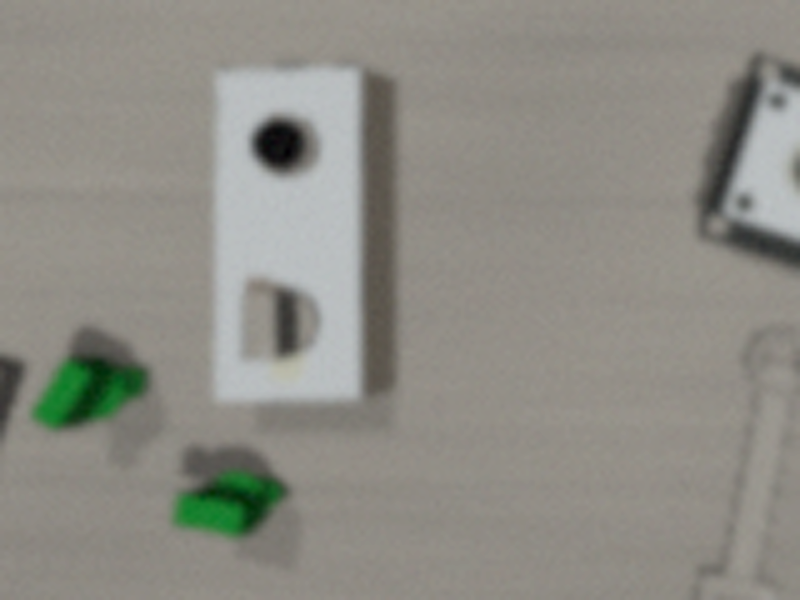

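View pics/s1.png

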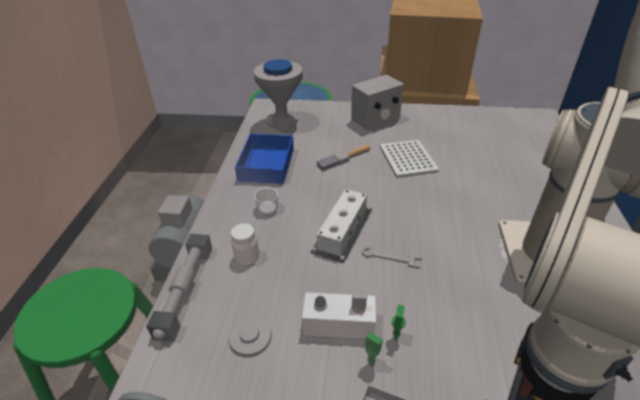

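The crop shows the flat steel head at about (204,249) in full-frame pixels, in the -x hole with its wide side roughly along world x. It is steel, not green, and not ball-headed, so it is the pin. In the side view the two green pins lie in front of the rack, and the path between rack and block is clear. Next I move above the pin with the jaws along y.

jog_arm(travel=[[0.0517,-0.076,0.01],[0.1034,-0.152,0.02],[0.155,-0.228,0.03],[0.207,-0.304,0.04],[0.2585,-0.38,0.05],[0.31,-0.456,0.06],[0.362,-0.532,0.07],[0.4136,-0.608,0.08],[0.465,-0.684,0.085],[0.517,-0.76,0.085]], dr=[[0,0,0.029],[0,0,0.058],[0,0,0.087],[0,0,0.116],[0,0,0.145],[0,0,0.173],[0,0,0.2],[0,0,0.23],[0,0,0.26],[0,0,0.289]], hand=1)

```text
t: 1.1
ee_pos: [480.6, 256.2, 230.3]
orientation: [2.217, 2.224, -0.001]
ft_force: [0.4, -0.1, -0.0]
width: 88.0
```

```bash
python3 - <<'E'
from h import *
d=grab('wrist'); save(d,'w0'); W=cloud(d)
o=telemetry.get_obs(); print(o['t'],o['ee_pos'],o['orientation'],o['ft_force'])
P=W.reshape(-1,3)
for lo,hi in((98,112),(60,67),(82,95)):
    m=(P[:,2]>lo)&(P[:,2]<hi)&(np.abs(P[:,0]-520)<110)&(np.abs(P[:,1]-258)<60); Q=P[m]
    if m.sum()>5: print(lo,m.sum(),np.median(Q,0),cv2.minAreaRect(Q[:,:2].astype(np.float32)))
E
```

```text
1.15 [483.01620817 252.6655514  230.17987149] [ 2.21472094e+00  2.22334761e+00 -2.18391389e-03] [ 1.48430588 -2.12594873 -0.67953802]
98 401 [476.76101429 259.75528395 106.65163334] ((477.9690246582031, 259.3152160644531), (30.183313369750977, 13.421391487121582), 0.6081826090812683)
60 5503 [512.95424216 260.17356242  64.75651722] ((517.8309326171875, 260.4144287109375), (149.80596923828125, 66.15325164794922), 1.3516467809677124)
82 292 [553.69521606 261.64551611  87.45005855] ((514.9637451171875, 262.47015380859375), (22.26181983947754, 103.84996795654297), 89.85348510742188)
```

View pics/w0.png

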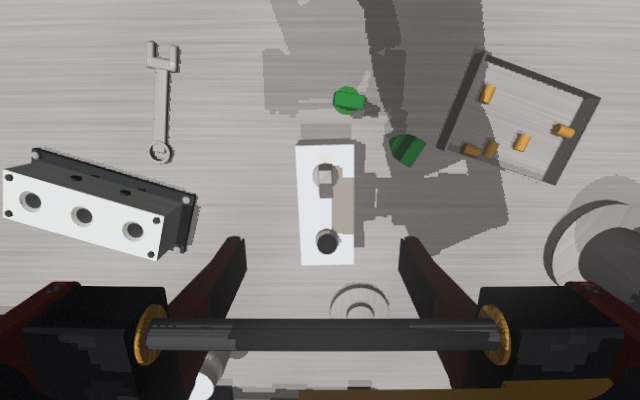

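Wrist view: the steel head is at (325,178), the ball-headed spare at (326,242), and the block at left with three bores at (32,200), (84,216), (135,230). Wrist and top measurements agree to about 2 mm, with the pin at (478, 259.3) and yaw about 0.

```bash
python3 - <<'E'
from h import *
for i in range(1):
    d=grab('wrist'); o=telemetry.get_obs(); print(o['t'],o['ee_pos'],o['orientation'],o['qvel'].round(3))
W=cloud(d);P=W.reshape(-1,3)
m=(P[:,2]>98)&(P[:,2]<112)&(np.abs(P[:,0]-480)<40)&(np.abs(P[:,1]-258)<40); print(cv2.minAreaRect(P[m][:,:2].astype(np.float32)))
m=(P[:,2]>55)&(P[:,2]<70)&(P[:,1]<90)&(P[:,1]>-200)&(np.abs(P[:,0]-530)<120); print(m.sum(),np.median(P[m],0),cv2.minAreaRect(P[m][:,:2].astype(np.float32)))
E
```

```text
1.2 [481.6963687  254.61938227 230.0670613 ] [ 2.22197855e+00  2.21835976e+00 -2.00850469e-03] [0.059 0.001 0.009 0.03  0.003 0.104]
((478.2098388671875, 259.4277648925781), (30.161972045898438, 13.97296142578125), 2.9660680294036865)
7692 [528.26093407 -40.32771188  62.34511541] ((530.5018310546875, -39.43743133544922), (197.9025115966797, 66.44468688964844), 72.64506530761719)
```

jog_arm(travel=[[-0.009,0.012,0],[-0.009,0.012,0],[-0.009,0.012,-0.06],[-0.009,0.012,-0.13],[-0.009,0.012,-0.2],[-0.009,0.012,-0.26],[-0.009,0.012,-0.31],[-0.009,0.012,-0.35],[-0.009,0.012,-0.375],[-0.009,0.012,-0.3875]], dr=[[0,0,0],[0,0,0],[0,0,0],[0,0,0],[0,0,0],[0,0,0],[0,0,0],[0,0,0],[0,0,0],[0,0,0]])

```text
t: 2.2
ee_pos: [477.1, 260.1, 74.2]
orientation: [2.221, 2.22, -0.004]
ft_force: [-0.1, 0.7, 0.1]
width: 88.0
```

```bash
python3 - <<'E'
from h import *
d=imaging.get_image('wrist')
for i in range(3): imaging.get_image('wrist')
o=telemetry.get_obs(); print(o['t'],o['ee_pos'],o['orientation'],o['qvel'].round(3),o['ft_force'])
E
```

```text
2.4 [478.35854569 259.86633518  75.62418607] [ 2.22141312e+00  2.21857362e+00 -7.34014105e-04] [-0.005 -0.007 -0.001  0.    -0.001 -0.   ] [-0.31127643  0.83177129 -0.68024287]
```

jog_arm(travel=[[0,0,0],[0,0,0],[0,0,0],[0,0,0],[0,0,0],[0,0,0],[0,0,0],[0,0,0],[0,0,0],[0,0,0]], dr=[[0,0,0],[0,0,0],[0,0,0],[0,0,0],[0,0,0],[0,0,0],[0,0,0],[0,0,0],[0,0,0],[0,0,0]], hand=-1)

```text
t: 3.4
ee_pos: [478.3, 259.8, 75.6]
orientation: [2.221, 2.219, -0.001]
ft_force: [-0.5, -0.6, 0.2]
width: 13.6
```

jog_arm(travel=[[0,0,0.01],[0,0,0.03],[0,0,0.06],[0,0,0.1],[0,0,0.15],[0,0,0.2],[0,0,0.24],[0,0,0.27],[0,0,0.28],[0,0,0.28]], dr=[[0,0,0],[0,0,0],[0,0,0],[0,0,0],[0,0,0],[0,0,0],[0,0,0],[0,0,0],[0,0,0],[0,0,0]])

```text
t: 4.4
ee_pos: [478.5, 260.0, 188.2]
orientation: [2.221, 2.218, 0.001]
ft_force: [0.0, 1.4, -1.4]
width: 13.9
```

```bash
python3 - <<'E'
from h import *
d=grab('wrist'); save(d,'w1')
o=telemetry.get_obs(); print(o['t'],o['ee_pos'],o['orientation'],o['ft_force'],o['width'])
E
```

```text
4.45 [478.11558829 259.74118593 187.51095396] [ 2.22151482e+00  2.21861121e+00 -1.15135894e-03] [-0.69957126  0.80683288 -1.33263216] 13.482200963239237
```

View pics/w1.png

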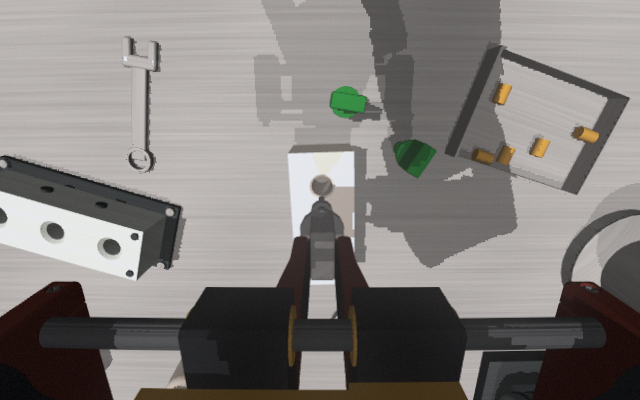

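The pin is held: width is 13.5 mm and the foot is visible below the jaws at (321,210). Next I go above hole0 at the +y end and look again.

jog_arm(travel=[[0.01,-0.03,0],[0.035,-0.11,0],[0.06,-0.2,0],[0.085,-0.29,0],[0.11,-0.38,0],[0.135,-0.46,0],[0.155,-0.52,0],[0.17,-0.57,0],[0.178,-0.592,0],[0.18,-0.596,0]], dr=[[0,0,0],[0,0,-0.03],[0,0,-0.06],[0,0,-0.09],[0,0,-0.12],[0,0,-0.15],[0,0,-0.17],[0,0,-0.194],[0,0,-0.194],[0,0,-0.194]])

```text
t: 5.45
ee_pos: [549.9, 20.1, 186.8]
orientation: [2.534, 1.855, -0.003]
ft_force: [0.6, -0.1, -1.8]
width: 13.4
```

```bash
python3 - <<'E'
from h import *
for i in range(4): d=grab('wrist')
save(d,'w2')
o=telemetry.get_obs(); print(o['t'],o['ee_pos'],o['orientation'],o['ft_force'],o['width'],o['qpos'][5])
W=cloud(d);P=W.reshape(-1,3)
m=(P[:,2]>57)&(P[:,2]<68)&(P[:,1]<90)&(P[:,1]>-200)&(np.abs(P[:,0]-530)<120); print(m.sum(),np.median(P[m],0),cv2.minAreaRect(P[m][:,:2].astype(np.float32)))
E
```

```text
5.65 [549.68242405  22.05091974 187.27642417] [ 2.53184608e+00  1.85771606e+00 -2.25098383e-03] [-0.01832687 -0.12283432 -2.11922241] 13.413876548315669 -1.245218353978104
10272 [528.60380153 -41.59576699  62.65187261] ((530.8430786132812, -39.581336975097656), (197.05935668945312, 64.4059829711914), 72.4958724975586)
```

View pics/w2.png

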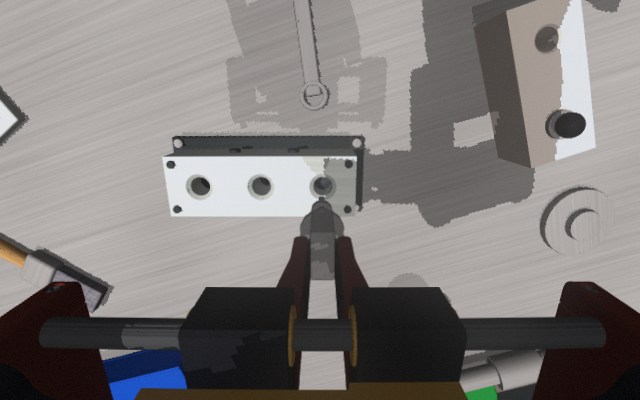

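Wrist view: bores at (199,187), (260,187), (322,186), with the pin foot in line with the +y bore. The block measures the same as before, centre (530.8,-39.6) and yaw -17.5°. Now I feel down hole0, with contact expected at TCP z ≈101 or 96 on a stub and 83 in the clear bore.

jog_arm(travel=[[0.001,-0.002,-0.02],[0.001,-0.002,-0.06],[0.001,-0.002,-0.1],[0.001,-0.002,-0.13],[0.001,-0.002,-0.14],[0.001,-0.002,-0.15],[0.001,-0.002,-0.155],[0.001,-0.002,-0.16],[0.001,-0.002,-0.167],[0.001,-0.002,-0.173]], dr=[[0,0,0],[0,0,0],[0,0,0],[0,0,0],[0,0,0],[0,0,0],[0,0,0],[0,0,0],[0,0,0],[0,0,0]])

```text
t: 6.65
ee_pos: [550.3, 21.2, 118.2]
orientation: [2.532, 1.857, -0.001]
ft_force: [0.1, 0.1, -1.6]
width: 13.6
```

```bash
cat > st.py <<'E'
from h import *
F=[];
for i in range(4):
    imaging.get_image('top'); o=telemetry.get_obs(); F.append(np.r_[o['ee_pos'],o['ft_force'],o['moment']])
print(o['t'],np.mean(F[1:],0).round(2),o['orientation'].round(3),o['width'])
E
python3 st.py
```

```text
6.85 [ 5.5005e+02  2.1220e+01  1.1801e+02 -1.1000e-01  6.1000e-01 -1.2500e+00
  3.0000e-02 -2.0000e-02  1.0000e-02] [ 2.532e+00  1.858e+00 -2.000e-03] 13.473032349488463
```

In the bore, no contact yet. Next to z≈104, then 98.5.

jog_arm(travel=[[0,0,-0.005],[0,0,-0.01],[0,0,-0.015],[0,0,-0.02],[0,0,-0.025],[0,0,-0.029],[0,0,-0.032],[0,0,-0.035],[0,0,-0.035],[0,0,-0.035]], dr=[[0,0,0],[0,0,0],[0,0,0],[0,0,0],[0,0,0],[0,0,0],[0,0,0],[0,0,0],[0,0,0],[0,0,0]])

```text
t: 7.85
ee_pos: [550.1, 21.2, 104.1]
orientation: [2.532, 1.858, -0.002]
ft_force: [0.2, 0.6, -2.3]
width: 13.6
```

jog_arm(travel=[[0,0,-0.002],[0,0,-0.004],[0,0,-0.006],[0,0,-0.008],[0,0,-0.01],[0,0,-0.012],[0,0,-0.0135],[0,0,-0.0135],[0,0,-0.0135],[0,0,-0.0135]], dr=[[0,0,0],[0,0,0],[0,0,0],[0,0,0],[0,0,0],[0,0,0],[0,0,0],[0,0,0],[0,0,0],[0,0,0]])

```text
t: 8.85
ee_pos: [550.3, 21.2, 98.9]
orientation: [2.532, 1.858, -0.002]
ft_force: [0.3, 1.3, 3.2]
width: 13.7
```

```bash
python3 st.py
```

```text
9.05 [ 5.5026e+02  2.1230e+01  9.8830e+01  5.0000e-02 -1.4000e-01  2.4900e+00
  1.0000e-02  5.0000e-02  2.0000e-02] [ 2.532e+00  1.858e+00 -2.000e-03] 13.50032949564431
```

Contact at about z=101 means a stub 27 mm down hole0. I lift and move to the middle bore.

jog_arm(travel=[[0,0,0.03],[0,0,0.08],[0,0,0.11],[0,0,0.11],[-0.012,-0.038,0.11],[-0.024,-0.076,0.11],[-0.036,-0.115,0.11],[-0.045,-0.142,0.11],[-0.0485,-0.152,0.11],[-0.0485,-0.152,0.11]], dr=[[0,0,0],[0,0,0],[0,0,0],[0,0,0],[0,0,0],[0,0,0],[0,0,0],[0,0,0],[0,0,0],[0,0,0]])

```text
t: 10.05
ee_pos: [530.5, -40.4, 142.7]
orientation: [2.534, 1.856, -0.002]
ft_force: [0.9, 0.2, -1.4]
width: 14.0
```

```bash
python3 st.py
```

```text
10.25 [ 5.310e+02 -3.940e+01  1.428e+02  6.100e-01  2.500e-01 -1.370e+00
  1.000e-02  3.000e-02  2.000e-02] [ 2.531e+00  1.858e+00 -2.000e-03] 13.618820468119912
```

Now down to z≈104, then 98.5.

jog_arm(travel=[[0,0,-0.01],[0,0,-0.02],[0,0,-0.03],[0,0,-0.04],[0,0,-0.05],[0,0,-0.06],[0,0,-0.075],[0,0,-0.088],[0,0,-0.096],[0,0,-0.096]], dr=[[0,0,0],[0,0,0],[0,0,0],[0,0,0],[0,0,0],[0,0,0],[0,0,0],[0,0,0],[0,0,0],[0,0,0]])

```text
t: 11.25
ee_pos: [530.6, -39.2, 103.8]
orientation: [2.532, 1.858, -0.003]
ft_force: [-1.0, -0.0, -2.7]
width: 13.8
```

jog_arm(travel=[[0,0,-0.002],[0,0,-0.004],[0,0,-0.006],[0,0,-0.008],[0,0,-0.01],[0,0,-0.012],[0,0,-0.0145],[0,0,-0.0145],[0,0,-0.0145],[0,0,-0.0145]], dr=[[0,0,0],[0,0,0],[0,0,0],[0,0,0],[0,0,0],[0,0,0],[0,0,0],[0,0,0],[0,0,0],[0,0,0]])

```text
t: 12.25
ee_pos: [530.6, -39.2, 98.0]
orientation: [2.532, 1.858, -0.003]
ft_force: [-0.8, 0.4, -2.4]
width: 13.1
```

```bash
python3 st.py
```

```text
12.45 [ 5.3068e+02 -3.9220e+01  9.8060e+01  7.0000e-02 -3.3000e-01 -1.3400e+00
  3.0000e-02 -2.0000e-02  2.0000e-02] [ 2.532  1.858 -0.003] 13.497452661571664
```

No contact. Down to about 93.

jog_arm(travel=[[0,0,-0.002],[0,0,-0.004],[0,0,-0.006],[0,0,-0.008],[0,0,-0.01],[0,0,-0.012],[0,0,-0.012],[0,0,-0.012],[0,0,-0.012],[0,0,-0.012]], dr=[[0,0,0],[0,0,0],[0,0,0],[0,0,0],[0,0,0],[0,0,0],[0,0,0],[0,0,0],[0,0,0],[0,0,0]])

```text
t: 13.45
ee_pos: [530.7, -39.2, 93.3]
orientation: [2.532, 1.858, -0.003]
ft_force: [0.5, -0.1, -2.7]
width: 13.9
```

```bash
python3 st.py
```

```text
13.65 [ 5.3068e+02 -3.9210e+01  9.3270e+01  6.0000e-02 -1.1000e-01 -1.3000e+00
  0.0000e+00  0.0000e+00 -3.0000e-02] [ 2.532  1.858 -0.003] 13.709869101942708
```

No contact at 93 either, so the middle bore is clear. Down to the floor (contact expected at about 83).

jog_arm(travel=[[0,0,-0.005],[0,0,-0.01],[0,0,-0.014],[0,0,-0.018],[0,0,-0.022],[0,0,-0.025],[0,0,-0.028],[0,0,-0.031],[0,0,-0.031],[0,0,-0.031]], dr=[[0,0,0],[0,0,0],[0,0,0],[0,0,0],[0,0,0],[0,0,0],[0,0,0],[0,0,0],[0,0,0],[0,0,0]])

```text
t: 14.65
ee_pos: [530.9, -39.2, 81.1]
orientation: [2.532, 1.858, -0.002]
ft_force: [-1.6, -0.6, 1.4]
width: 13.5
```

```bash
python3 st.py
```

```text
14.85 [ 5.3083e+02 -3.9220e+01  8.1040e+01 -2.8000e-01 -3.6000e-01  1.5500e+00
  3.0000e-02  6.0000e-02 -1.0000e-02] [ 2.532e+00  1.858e+00 -2.000e-03] 13.503168708258968
```

On the floor with about 3 N. Now I turn the pin +22°.

jog_arm(travel=[[0,0,0],[0,0,0],[0,0,0],[0,0,0],[0,0,0],[0,0,0],[0,0,0],[0,0,0],[0,0,0],[0,0,0]], dr=[[0,0,0.03],[0,0,0.06],[0,0,0.09],[0,0,0.12],[0,0,0.15],[0,0,0.18],[0,0,0.21],[0,0,0.24],[0,0,0.24],[0,0,0.24]])

```text
t: 15.85
ee_pos: [530.6, -39.2, 80.8]
orientation: [2.14, 2.298, -0.002]
ft_force: [0.3, 1.3, -1.3]
width: 13.6
```

```bash
python3 st.py
```

```text
16.05 [ 5.3073e+02 -3.9220e+01  8.0930e+01 -4.4000e-01 -2.9000e-01 -1.5300e+00
  5.0000e-02  2.0000e-02  0.0000e+00] [ 2.139e+00  2.299e+00 -2.000e-03] 13.50918539282555
```

The force fell back to the pin's weight, so the tang has dropped. Down gently to about 76.

jog_arm(travel=[[0,0,-0.0015],[0,0,-0.003],[0,0,-0.0045],[0,0,-0.006],[0,0,-0.0075],[0,0,-0.009],[0,0,-0.0105],[0,0,-0.012],[0,0,-0.012],[0,0,-0.012]], dr=[[0,0,0],[0,0,0],[0,0,0],[0,0,0],[0,0,0],[0,0,0],[0,0,0],[0,0,0],[0,0,0],[0,0,0]])

```text
t: 17.05
ee_pos: [530.8, -39.2, 76.2]
orientation: [2.139, 2.299, -0.002]
ft_force: [-0.4, -0.1, -1.5]
width: 13.4
```

```bash
python3 st.py
```

```text
17.25 [ 5.308e+02 -3.922e+01  7.620e+01 -3.900e-01 -1.200e-01 -1.850e+00
  3.000e-02  3.000e-02 -2.000e-02] [ 2.139e+00  2.299e+00 -2.000e-03] 13.436785451715474
```

No load at 76.2. Down 2 mm more.

jog_arm(travel=[[0,0,-0.0005],[0,0,-0.001],[0,0,-0.0015],[0,0,-0.002],[0,0,-0.0025],[0,0,-0.003],[0,0,-0.0035],[0,0,-0.004],[0,0,-0.0045],[0,0,-0.005]], dr=[[0,0,0],[0,0,0],[0,0,0],[0,0,0],[0,0,0],[0,0,0],[0,0,0],[0,0,0],[0,0,0],[0,0,0]])

```text
t: 18.25
ee_pos: [530.8, -39.2, 74.2]
orientation: [2.139, 2.299, -0.002]
ft_force: [0.0, -0.4, -1.2]
width: 13.5
```

```bash
python3 st.py
```

```text
18.45 [ 5.3079e+02 -3.9220e+01  7.4200e+01  1.1000e-01 -1.4000e-01 -1.8200e+00
  3.0000e-02  1.0000e-02 -0.0000e+00] [ 2.139e+00  2.299e+00 -2.000e-03] 13.263517656492855
```

jog_arm(travel=[[0,0,-0.0003],[0,0,-0.0006],[0,0,-0.0009],[0,0,-0.0012],[0,0,-0.0015],[0,0,-0.0017],[0,0,-0.0017],[0,0,-0.0017],[0,0,-0.0017],[0,0,-0.0017]], dr=[[0,0,0],[0,0,0],[0,0,0],[0,0,0],[0,0,0],[0,0,0],[0,0,0],[0,0,0],[0,0,0],[0,0,0]])

```text
t: 19.45
ee_pos: [530.8, -39.2, 73.6]
orientation: [2.139, 2.299, -0.002]
ft_force: [-0.3, -1.3, 0.1]
width: 14.0
```

```bash
python3 st.py
```

```text
19.65 [ 5.3082e+02 -3.9260e+01  7.3570e+01  9.0000e-02 -1.2000e-01  7.0000e-02
 -4.0000e-02  1.1000e-01  5.0000e-02] [ 2.139e+00  2.299e+00 -2.000e-03] 13.801740586434553
```

Collar contact at 73.6, right where expected. Now I release, opening partway, and lift.

jog_arm(travel=[[0,0,0],[0,0,0],[0,0,0],[0,0,0],[0,0,0],[0,0,0],[0,0,0],[0,0,0],[0,0,0],[0,0,0]], dr=[[0,0,0],[0,0,0],[0,0,0],[0,0,0],[0,0,0],[0,0,0],[0,0,0],[0,0,0],[0,0,0],[0,0,0]], hand=-0.1)

```text
t: 20.65
ee_pos: [530.9, -39.2, 73.6]
orientation: [2.139, 2.299, -0.002]
ft_force: [-0.4, 0.6, 0.2]
width: 39.7
```

jog_arm(travel=[[0,0,0.01],[0,0,0.03],[0,0,0.06],[0,0,0.1],[0,0,0.15],[0,0,0.2],[0,0,0.25],[0,0,0.29],[0,0,0.3],[0,0,0.3]], dr=[[0,0,0],[0,0,0],[0,0,0],[0,0,0],[0,0,0],[0,0,0],[0,0,0],[0,0,0],[0,0,0],[0,0,0]])

```text
t: 21.65
ee_pos: [531.3, -39.3, 194.7]
orientation: [2.138, 2.298, 0.0]
ft_force: [0.4, -0.6, -0.5]
width: 39.5
```

```bash
python3 st.py; python3 - <<'E'
from h import *
d=grab('wrist'); W=cloud(d);P=W.reshape(-1,3)
near=(np.hypot(P[:,0]-530.8,P[:,1]+39.2)<28)
for lo,hi in((59,65.2),(65.2,72),(95,115)):
    Q=P[near&(P[:,2]>lo)&(P[:,2]<hi)]; print(lo,len(Q),np.median(Q,0),cv2.minAreaRect(Q[:,:2].astype(np.float32)) if len(Q)>3 else '')
save(d,'w3',(160,80,480,320),2.4)
E
```

```text
21.85 [ 5.3028e+02 -3.9190e+01  1.9295e+02 -4.9000e-01  4.5000e-01  3.4000e-01
  4.0000e-02  2.0000e-02 -2.0000e-02] [ 2.14   2.3   -0.003] 39.18836829750664
59 1381 [525.17727267 -39.99311192  62.76496155] ((530.1976318359375, -39.18253707885742), (54.087825775146484, 55.56525421142578), 4.489656448364258)
65.2 238 [529.38527459 -32.29855679  68.76293983] ((531.69140625, -42.0299072265625), (28.383663177490234, 34.7565803527832), 30.65302276611328)
95 505 [528.90099891 -39.6989365  104.69362492] ((530.097412109375, -39.64145278930664), (30.283679962158203, 13.064062118530273), 4.032273292541504)
```

View pics/w3.png

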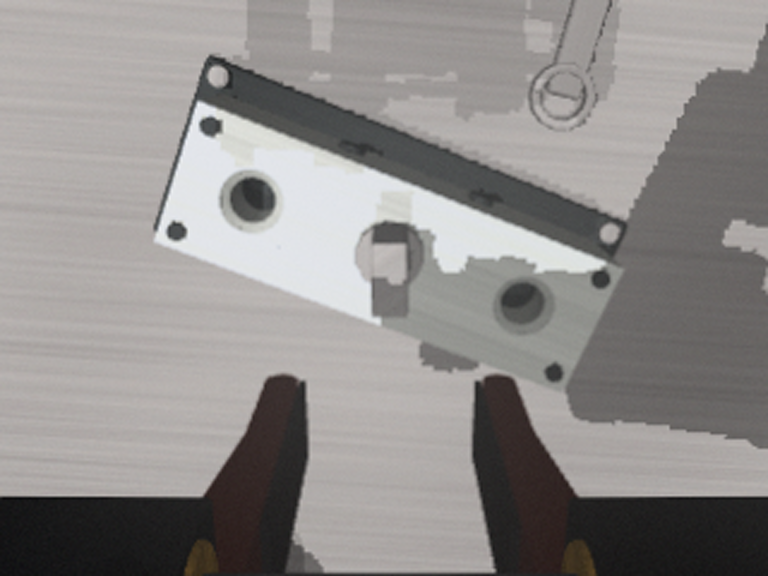

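The pin stands upright in the middle bore at crop pixel (388,265). Its collar top is 6.0 mm and its head top 41.9 mm above the block face, so it is seated flat and the gripper is clear. Handing in.

```bash
python3 -c "
from workcell import ticket; print(ticket.close_job())"
```

```text
the job is handed in; nothing more can be done
None
```

The dosing pin is seated in the block's middle bore and released. I handed the job in at about 22 s of robot time.

- **Finding the bore:** The +y bore (hole0) stopped the pin about 27 mm down, which is a stub. The middle bore was clear to its floor. I never probed the third bore.
- **Fitting:** With light spring load on the floor (about 3 N), I turned the pin about 22° and the tang dropped, shown by the load falling away. I then lowered it with no load until the collar touched. By my estimate from the forces, the foot was never pushed in more than about 2–3 mm.
- **Last checks:** After release, the camera depth put the collar top 6.0 mm and the head top 41.9 mm above the block face, which matches a fully seated pin (6 and 42 mm). The pin's axis was within about 1 mm of the bore centre, and the gripper was clear.

No checks failed or disagreed. Only the pin was handled, but I did not re-measure the other objects afterwards.

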